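Set up the cream filler for a tray of eclairs

TASK

Get the bench-top cream filler ready for the tray of eclairs: loosen the clamp knob of the tray stop, slide the stop along its rail until its blade rests against the end of the tray (leave the tray where it is), and tighten the clamp knob fully again. Turn the portion sleeve to 6 on its scale, clicked into place. Leave the jug, bottle, bowl and spatula standing or lying where they are.

Things in the scene. Friction and masses are not known exactly. Their poses are not given: they have to be found in the camera images.
- filler: The cream filler, fixed to the table: aluminium base plate 12 mm thick. Origin on the table top; x points away from the robot, y along the rail. In its frame (mm): base x -95..165, y -280..230; rail along y at x -70, 18 wide, top 30 high; hopper column 46 dia at (115, -30), whose spout pipe (24 dia, top 97 high) points to -x and ends at x 15.
- hopper_rim (a point): Centre of the top of the steel hopper funnel, 277 mm above the table; the funnel is 128 mm in diameter at its top and tapers to 46 mm at 165 mm height. A tall obstacle 151 mm from the sleeve's axis.
- dial_center (a point): Centre of the round scale plate (94 mm dia, top 116 mm high) on a white post; the sleeve turns on this axis. Ten ticks 30 degrees apart are the values 0 to 9, clockwise from above; tick n lies at -45 - 30 n degrees from the filler's +x. Ticks 0 and 5 are long and thick, the rest short and thin; a dot lies just before 0. So 6 is the first short tick clockwise after the long 5.
- sleeve_grip (a point): On the axis of the portion sleeve, 150 mm above the table: a black ribbed upright cylinder, 46 mm dia over its ribs, from 118 to 158 mm high, free all round. A small aluminium pointer at its foot (118 to 124 mm high, out to 33 mm from the axis) and a line on its top in the same direction show the value.
- sleeve (a joint): Turn of the sleeve in rad, clockwise from above positive: value = joint / 0.5236 (0 to 9, stops at both ends, 6 is 3.142). It clicks into a spring detent at every whole value, torque about 0.1 N m.
- stop_face (a point): Middle of the stop blade's face towards the tray (filler's -y), 30 mm high. The blade is a steel strip 15 to 45 mm high, 6 mm thick, reaching 115 mm in x from the carriage, a steel block 46 x 50 mm, top 46 mm high, on the rail. The clamp knob's axis is 25 mm behind this face in y and 75.5 mm nearer the robot in x.
- carriage (a joint): Position of the stop along the rail in m, 0 to 0.25, growing towards the filler's -y (towards the tray). Held fast while the clamp is tight, slides with about 2 N when it is loose.
- clamp_grip (a point): Middle of the clamp knob on top of the carriage, 73 mm above the table, on the knob's vertical axis: a black bar handle 50 mm long, 14 mm thick, from 53 to 83 mm high. The point's x axis runs along the bar.
- clamp (a joint): Turn of the clamp knob in rad: 0 is fully tight (bar square to the rail, along the filler's x), growing counter-clockwise from above to 1.3, fully loose. It begins to free near 0.7 and holds nothing from 0.8.
- tray: The loose dark steel tray with four eclairs, 120 (x) x 200 (y) x 18 mm, 0.95 kg, lying on the base plate, parallel to the rail. Origin under its centre; eclairs reach 22 mm above it.
- tray_end (a point): Middle of the tray's end that faces the stop (its +y end), on the outside face.
- jug: Clear open beaker, 80 mm dia, 140 mm high, standing on the base plate behind the tray, right of the hopper. Origin under its centre.
- bottle: Amber bottle, 64 mm dia, 250 mm high, standing beyond the filler's +y end beside the dial. Origin under its centre.
- bowl: White bowl, 130 mm dia, 60 mm high, on the robot's side of the filler. Origin under its centre.
- spatula: Spatula 240 mm long, lying roughly along the rail between robot and filler.
Not all that is in view belongs to the job. Several things have the shape of the tray; the one meant has the colours described above.

How it is judged (in metres and radians):
On the way:
1. the clamp knob has been loosened (value of joint clamp above 0.5 rad), for 0.1 s.
At the end, for the whole second after the job is handed in: The sleeve rests at 6 (within 8 degrees), the clamp knob is tight again (joint under 0.2 rad), the stop's face is within 5 mm of the tray's end, the tray is within 12 mm of where it started, and all is at rest (value of joint sleeve between 3 and 3.283 rad and value of joint clamp below 0.2 rad and y of tray_end in the frame of stop_face between -0.005 and 0.003 m and distance of tray from where it was at the start of the episode below 0.012 m and velocity of joint carriage below 0.005 m/s and linear speed of tray below 0.01 m/s); the robot touches nothing.
It fails at once if the tray is shoved out of place (over 20 mm) (distance of tray from where it was at the start of the episode above 0.02 m).
It fails at once if the jug is moved by more than 30 mm or tipped (distance of jug from where it was at the start of the episode above 0.03 m or angle between jug's own z axis and vertical above 0.5 rad).
It fails at once if the bottle is moved by more than 30 mm or tipped (distance of bottle from where it was at the start of the episode above 0.03 m or angle between bottle's own z axis and vertical above 0.5 rad).
It fails at once if the bowl is moved by more than 30 mm or tipped (distance of bowl from where it was at the start of the episode above 0.03 m or angle between bowl's own z axis and vertical above 0.5 rad).
It fails at once if the spatula is moved by more than 30 mm (distance of spatula from where it was at the start of the episode above 0.03 m).
It also fails if it takes over 64 s, if anything falls off the work surface, if the arm or the gripper's body presses on something with over 40 N, if the wrist force passes 120 N, or if a joint passes its speed limit or range.

ROBOT

A 6-joint arm with a two-finger parallel gripper is mounted at the origin on the work surface. World frame = base frame: x ahead of the robot, y to its left, z up, the work surface at z = 0. Lengths are in mm, angles in degrees, forces in N, time in s.
With the tool pointing down it reaches from about 425 to 950 mm from the base axis. Payload 14.7 kg.
Tool frame: the origin (TCP) lies on the centre line of the jaws, within the pads' length; the fingertips stand 17 mm ahead of it and the grasp point (between the pads) lies 2 mm behind it; z points along the fingers, y is the direction in which the jaws open and shut (so a half turn about z gives the same grasp; the last joint's range is limited). The gripper opens to 85 mm and grips with 20 to 120 N. Pads are 22 mm wide; open, the fingers measure 114 mm over their backs; the gripper's body (76 mm by 85 mm) begins 54 mm behind the grasp point. The pads swing forward as they close: fully open they stand 13 mm farther back than shut.
Start: joints at [72.216, 27.513, 91.461, -0, 61.026, -2.67], TCP at [169.464, 627.515, 248.297] pointing down, gripper open.
Joint ranges: [-157.49, 157.49], [-46.99, 117.5], [13.45, 153.17], [-89.5, 269.5], [5.16, 153.95], [-167.48, 167.48]. Speed limits (degrees/s): [108.29, 108.29, 136.94, 172.46, 172.46, 172.46].

INTERFACE

Orientations are given as a 3x3 rotation matrix whose columns are the frame's x, y, z axes.
In Python, from bench import arm gives the robot as it stands.
- The arm moves only by the tool send_rows, never from a script. Its argument "rows" is a list that holds one entry, the list of rows, each a list of 7 numbers: the turn, a rotation vector about the world's x, y, z in rad, then the shift along the world's x, y, z in mm, then the opening, from -1 (shut) to 1 (fully open). A call has 1 to 8 rows; each row shifts and turns the commanded pose from where the row before left it; what a row does not reach is not made up. A row lasts 1/10 s, in which the tool goes at most 50 mm and 8.59 degrees, less where a joint would pass 70% of its speed; a pose out of reach is approached as far as the arm can. A call is refused whole if a number of a shift passes 50 or a number of a turn 0.15, either way. A call with a gripper value outside its range is refused whole. The fingers move at their own pace and stop on an object; "grip_force" is the grip in N (left out, the last holds). Time passes only in rows, so rows that do not move let the fingers close. It gives the time, the measured TCP pose, the force and the opening at its end, in the units of the state.
- arm.get_obs(): the state, without advancing time (a new reading comes with each control period).
- arm.camera(name): name is "scene" or "side" or "wrist"; returns (picture, depth): 384x512x3 uint8, red, green, blue; 384x512 float32, mm along the optical axis (not along the pixel's ray), 0 where there is no reading.
- arm.calibration(name): a dict with "camera_matrix" (3x3 intrinsics, pixels), "rvec" (rotation vector, rad) and "tvec" (3), from world to camera coordinates, as OpenCV has them; the wrist camera has in their place "T_tool_cam" (4x4, takes a point from camera to tool coordinates, whose origin is the TCP and whose axes are the flange's). Camera axes: x right, y down, z forward; pixel columns grow to the right and rows downward; lengths in mm; the calibration is good to about 2 mm. A picture is of the moment at which its call begins: read the wrist's pose just before it. calibration takes no time and is no camera call.
- arm.close_job(): hands the job in, once; it reports no verdict.
Trained networks look in the newest picture that a camera, given by its name, has taken for a name from the list of things; names that differ only in an ending like _2 or _b are one class to them, and where a whole thing is asked for, a point or a joint stands for the part that bears it (a point fixed in the world has none). Each returns a list of dicts, best first, with "score" (0 to 1); they miss things now and then, are a little off and sometimes report something else, mostly with a low value. They report only what shows in the picture. A call takes as long as a camera call. They do not tell look-alikes from the thing itself.
- arm.search_frame(name, camera): "bbox" ([centre column, centre row, width, height] in pixels, round what is visible of it).
- arm.trace(name, camera): "pixels" (384x512 bool, what is visible of it) and "bbox" ([centre column, centre row, width, height] in pixels, round what is visible of it).
The state is a dict: "clock": time; "joints": joint angles; "qvel": joint speeds; "joint_torque": joint torques, N m; "eef_pos": TCP position; "ee_rot": TCP orientation; "contact_force": force on the tool from outside, world axes, zero at the start; "wrist_torque": the same for the moment, N m; "finger_gap": finger opening in mm.
Only numpy, scipy, OpenCV 4.12 (cv2) and the standard library are available. Lean on these libraries where they do the work, as an engineer would, in place of code of your own. Each camera call takes 0.05 s, during which the arm holds its last target. There are 200 camera calls.

## Working session

There is one attempt and no reset: what is moved stays moved. The work goes in short steps, Python scripts to look and compute and a tool call to move; the robot and the scene stay as the last step left them, time stands still between calls to the robot, and variables do not carry over. Pictures are saved under pics/ and viewed, about 8 in all and at most 12, crops included, and the job is handed in when it is done.

Besides the shell and the picture viewer there is one more tool, called after "Emit:" as name(argument=value, ...), one argument or row to a line, values as JSON. send_rows: Moves the arm, as the interface text tells. Its arguments: {"type":"object","properties":{"rows":{"type":"array"},"grip_force":{"type":"number"}},"required":["rows"]}

```bash
mkdir -p pics
cat > h.py <<'E'
import numpy as np, cv2
from bench import arm
def cal(n):
    c=arm.calibration(n);K=np.array(c["camera_matrix"],float)
    if n=="wrist":
        o=arm.get_obs();T=np.eye(4);T[:3,:3]=o["ee_rot"];T[:3,3]=o["eef_pos"]
        return K,T@np.array(c["T_tool_cam"])
    R=cv2.Rodrigues(np.array(c["rvec"],float))[0];W=np.eye(4);W[:3,:3]=R.T;W[:3,3]=-R.T@np.array(c["tvec"],float).ravel()
    return K,W
def ray(K,T,u,v): return T[:3,:3]@np.linalg.solve(K,[u,v,1])
def plane(K,T,u,v,z):
    d=ray(K,T,u,v);return T[:3,3]+d*(z-T[2,3])/d[2]
def cloud(K,T,dep):
    v,u=np.indices(dep.shape);P=np.linalg.inv(K)@np.stack([u.ravel(),v.ravel(),np.ones(u.size)])
    return ((T[:3,:3]@(P*dep.ravel())).T+T[:3,3]).reshape(*dep.shape,3)
def proj(K,T,p):
    q=K@(T[:3,:3].T@(np.asarray(p,float)-T[:3,3]));return q[:2]/q[2]
def save(n,img): cv2.imwrite("pics/"+n,cv2.cvtColor(img,cv2.COLOR_RGB2BGR))
E
python3 - <<'E'
from h import *
ims=[]
for n in["scene","side"]:
    K,T=cal(n);im,d=arm.camera(n);np.savez(n,im=im,d=d,K=K,T=T)
    C=cloud(K,T,d)
    for t in["clamp_grip","sleeve_grip","stop_face","tray","tray_end","dial_center","hopper_rim","jug","bottle","bowl","spatula"]:
        for r in arm.search_frame(t,n)[:3]:
            b=r["bbox"];u,v=int(b[0]),int(b[1]);print(n,t,round(r["score"],2),np.round(b),C[min(v,383),min(u,511)].round() if d[min(v,383),min(u,511)]>0 else None)
    ims.append(im)
    save(n+"0.png",cv2.resize(im,(800,600),interpolation=cv2.INTER_CUBIC))
E
```

```text
scene clamp_grip 0.62 [299. 225.   9.  27.] [491. 131.  82.]
scene sleeve_grip 0.91 [281. 269.  22.  23.] [660. 111. 158.]
scene stop_face 0.89 [296. 235.  29.  39.] [502. 128.  47.]
scene stop_face 0.52 [212. 254.  84.  38.] [714. -21. 279.]
scene tray 0.97 [213. 253.  84.  36.] [714. -21. 279.]
scene tray 0.95 [379. 170.  78.  50.] [193. 340.   1.]
scene tray_end 0.96 [211. 254.  89.  43.] [716. -24. 278.]
scene tray_end 0.66 [378. 170.  76.  49.] [197. 337.   4.]
scene tray_end 0.39 [222. 265. 217. 127.] [672. -19. 144.]
scene dial_center 0.85 [224. 265. 212. 121.] [607. -38.  13.]
scene dial_center 0.57 [280. 269.  19.  29.] [660. 111. 158.]
scene hopper_rim 0.62 [225. 266. 210. 126.] [612. -37.  16.]
scene jug 0.65 [147. 261.  41.  50.] [ 663. -220.   66.]
scene bottle 0.96 [360. 289.  39.  65.] [671. 286. 161.]
scene bowl 0.86 [178. 172.  44.  39.] [ 345. -249.   14.]
scene spatula 0.84 [282. 210.  78.  30.] [403.  78.   2.]
side sleeve_grip 0.7 [292. 180.  13.  14.] [632.  84. 158.]
side stop_face 0.93 [260. 212.  50.  18.] [522. 112.  46.]
side tray 0.91 [303. 242.  62.  42.] [ 563. -101.   33.]
side tray 0.65 [165. 218.  42.  29.] [222. 269.  21.]
side tray_end 0.81 [303. 244.  65.  47.] [ 558. -109.   32.]
side tray_end 0.81 [164. 217.  42.  30.] [225. 275.  24.]
side dial_center 0.56 [306. 221. 149. 139.] None
side hopper_rim 0.64 [305. 223. 150. 147.] [633.  -1.  26.]
side jug 0.67 [355. 233.  26.  45.] [ 660. -229.  117.]
side bottle 0.63 [268. 162.  17.  68.] [641. 273. 144.]
side bowl 0.61 [272. 282.  48.  39.] [ 387. -207.   18.]
side bowl 0.27 [308. 222. 144. 141.] [660.  19.  10.]
side spatula 0.9 [230. 239.  39.  42.] [386.  76.  -1.]
```

View pics/scene0.png

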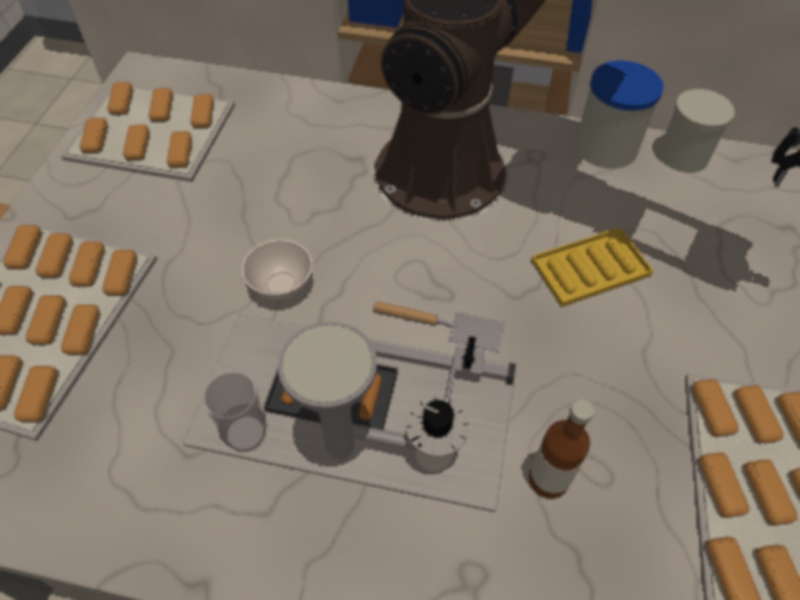

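View pics/side0.png

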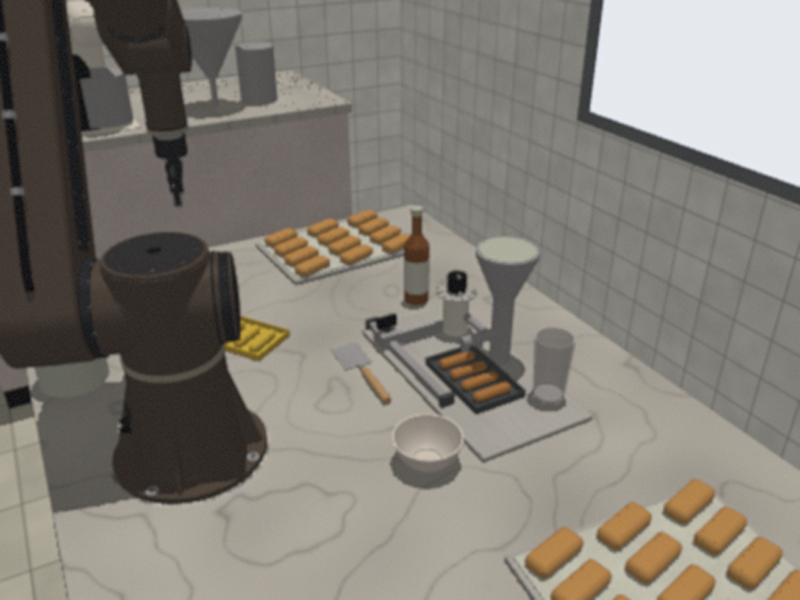

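The tray meant is the dark steel one with four eclairs on the base plate at scene (213,253) / side (303,242). The yellow tray at scene (379,170) and the large white trays don't fit: wrong colour, and off the filler. Next I'll estimate the filler frame and plan a wrist view, which will also serve as the enlarged confirmation.

Run:
```python
from h import *
print(np.round(arm.calibration("wrist")["T_tool_cam"],3), arm.calibration("wrist")["camera_matrix"])
o=arm.get_obs();print(o["clock"],o["eef_pos"],np.round(o["ee_rot"],3),o["finger_gap"])
z=np.load("scene.npz");K,T,d,im=z["K"],z["T"],z["d"],z["im"]
print("cam",T[:3,3])
for u,v in[(238,318),(188,443),(497,502),(518,372)]:
    print("corner",plane(K,T,u*.64,v*.64,12).round(1))
C=cloud(K,T,d)
m=(abs(C[...,2]-158)<5)&(abs(C[...,0]-650)<60)&(abs(C[...,1]-110)<60);print("sleeve top",m.sum(),C[m].mean(0),C[m].min(0),C[m].max(0))
m=(abs(C[...,2]-277)<8)&(abs(C[...,0]-700)<100)&(abs(C[...,1])<100);print("hopper",m.sum(),C[m].mean(0),(C[m].min(0)+C[m].max(0))/2)
m=(abs(C[...,2]-30)<4)&(abs(C[...,0]-500)<60)&(C[...,1]>-250)&(C[...,1]<200);p=C[m];print("rail",m.sum(),p[:,:2].min(0),p[:,:2].max(0),cv2.fitLine(p[:,:2].astype(np.float32),cv2.DIST_HUBER,0,.01,.01).ravel())
```

```text
[[-0.00000e+00 -9.51000e-01 -3.08000e-01  7.85180e+01]
 [ 1.00000e+00 -1.00000e-03  1.00000e-03  4.78000e-01]
 [-1.00000e-03 -3.08000e-01  9.51000e-01 -1.25235e+02]
 [ 0.00000e+00  0.00000e+00  0.00000e+00  1.00000e+00]] [[288.78994854   0.         258.90046603]
 [  0.         288.78994854 191.58733723]
 [  0.           0.           1.        ]]
1.2 [169.46991791 627.51217237 248.31913068] [[-0.965  0.261  0.   ]
 [ 0.261  0.965  0.   ]
 [-0.     0.    -1.   ]] 85.4242319309092
cam [1095.92147561  145.16984636 1059.17541819]
corner [ 468.6 -285.1   12. ]
corner [ 715.9 -278.8   12. ]
corner [703.9 220.5  12. ]
corner [468.9 225.3  12. ]
sleeve top 284 [649.04046927 109.48636458 157.49055814] [625.70911586  87.27531332 153.11886503] [669.58540169 131.44166086 161.46784427]
hopper 2750 [671.34041148 -38.7981978  277.09157276] [667.45058967 -38.60577326 275.87482641]
rail 495 [ 472.13800157 -179.97199349] [559.01271194 199.46833048] [ 2.0523136e-02 -9.9978936e-01  4.8613049e+02  7.2106018e+01]
```

Emit:
send_rows(
  rows=[
    [[0,0,0.024,29,-43,0,1],[0,0,0.024,29,-43,0,1],[0,0,0.024,29,-43,0,1],[0,0,0.024,29,-43,0,1],[0,0,0.024,29,-43,0,1],[0,0,0.024,29,-43,0,1],[0,0,0.024,29,-43,0,1],[0,0,0.024,29,-43,0,1]],
  ],
)

```text
clock: 2.0
eef_pos: [393.9, 294.2, 248.6]
ee_rot: [[-0.998, 0.07, 0.001], [0.07, 0.998, 0.0], [-0.001, 0.0, -1.0]]
contact_force: [1.3, 0.7, -0.1]
finger_gap: 85.7
```

Emit:
send_rows(
  rows=[
    [[0,0,0.024,29,-43,0,1],[0,0,0.024,29,-43,0,1],[0,0,0.024,29,-43,0,1],[0,0,0.021,29,-43,0,1],[0,0,0,0,0,0,1],[0,0,0,0,0,0,1]],
  ],
)

```text
clock: 2.6
eef_pos: [505.3, 129.0, 248.2]
ee_rot: [[-1.0, -0.018, -0.0], [-0.018, 1.0, 0.0], [0.0, 0.0, -1.0]]
contact_force: [-0.0, -0.0, 0.5]
finger_gap: 84.9
```

Run:
```python
from h import *
o=arm.get_obs();print(o["clock"],o["eef_pos"],np.round(o["ee_rot"],3),o["contact_force"])
K,T=cal("wrist");im,d=arm.camera("wrist");np.savez("w1",im=im,d=d,K=K,T=T);C=cloud(K,T,d)
for t in["clamp_grip","sleeve_grip","stop_face","tray"]:
    for r in arm.trace(t,"wrist")[:2]:
        q=r["pixels"]&(d>0);print(t,round(r["score"],2),np.round(r["bbox"]),np.median(C[q],0).round(1),np.percentile(C[q],2,axis=0).round(),np.percentile(C[q],98,axis=0).round())
save("w1.png",cv2.resize(im,(800,600),interpolation=cv2.INTER_CUBIC))
```

```text
2.6 [505.30809891 129.00332822 248.18730265] [[-1.    -0.018 -0.   ]
 [-0.018  1.     0.   ]
 [ 0.     0.    -1.   ]] [-0.03218963 -0.01907243  0.47797732]
clamp_grip 0.91 [263. 155.  16.  49.] [480.7 135.2  82.2] [458. 128.  55.] [505. 142.  84.]
clamp_grip 0.35 [ 27. 301.  51.  90.] [ 665.9 -166.    60.3] [ 647. -201.   14.] [ 701. -159.  109.]
sleeve_grip 0.56 [233. 321.  48.  44.] [630.2 108.9 146.7] [625.  81. 119.] [644. 130. 159.]
sleeve_grip 0.19 [401. 312.  81. 144.] [617.1 291.   94. ] [615. 274.   8.] [659. 311. 192.]
stop_face 0.91 [264. 192.  46. 124.] [486.2 130.1  45.8] [460. 111.  21.] [605. 159.  83.]
stop_face 0.18 [ 92. 210. 173.  93.] [566.  -91.2  19.3] [ 516. -178.   13.] [633.  20.  34.]
tray 0.66 [ 94. 209. 176.  90.] [566.  -91.1  19.3] [ 516. -178.   13.] [633.  20.  34.]
```

View pics/w1.png

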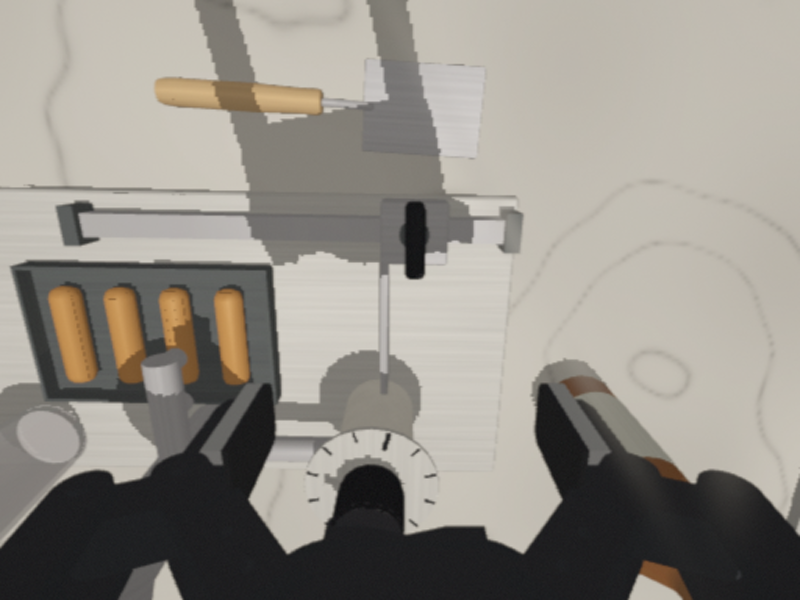

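The crop confirms it: the dark tray with four eclairs is at 800-scale px (20–278, 262–402). The knob bar is at (415,240), square to the rail, and the blade is at (384,330).

Run:
```python
from h import *
z=np.load("w1.npz");K,T,d,im=z["K"],z["T"],z["d"],z["im"]
P=lambda n,u,v,h:print(n,plane(K,T,u*.64,v*.64,h).round(1))
P("knob top L",405,240,83);P("knob top R",425,240,83);P("knob near",415,202,83);P("knob far",415,279,83)
P("blade L near",381,280,45);P("blade L far",381,380,45);P("blade R",389,330,45)
P("tray end near",272,266,30);P("tray end far",279,400,30);P("tray left near",13,266,30)
P("rail L top",85,212,30);P("rail R",500,220,30)
C=cloud(K,T,d)
# tray height rows: transitions across the end, from depth
for y in (-20,-10):pass
for v in (190,205,220):
    r=C[v,160:190];print(v,[(int(u+160),r[u,1].round(),r[u,2].round()) for u in range(8,22)])
```

```text
knob top L [480.5 129.5  83. ]
knob top R [480.3 142.4  83. ]
knob near [456.2 135.4  83. ]
knob far [506.6 136.6  83. ]
blade L near [518.3 112.1  45. ]
blade L far [602.5 112.3  45. ]
blade R [558.7 118.4  45. ]
tray end near [512.6  26.2  30. ]
tray end far [631.3  23.7  30. ]
tray left near [ 516.2 -175.9   30. ]
rail L top [ 473.3 -111.4   30. ]
rail R [473.8 201.4  30. ]
190 [(168, np.float64(12.0), np.float64(15.0)), (169, np.float64(18.0), np.float64(30.0)), (170, np.float64(19.0), np.float64(29.0)), (171, np.float64(20.0), np.float64(29.0)), (172, np.float64(20.0), np.float64(24.0)), (173, np.float64(20.0), np.float64(21.0)), (174, np.float64(20.0), np.float64(15.0)), (175, np.float64(20.0), np.float64(11.0)), (176, np.float64(21.0), np.float64(12.0)), (177, np.float64(23.0), np.float64(12.0)), (178, np.float64(24.0), np.float64(11.0)), (179, np.float64(25.0), np.float64(12.0)), (180, np.float64(26.0), np.float64(11.0)), (181, np.float64(28.0), np.float64(12.0))]
205 [(168, np.float64(10.0), np.float64(15.0)), (169, np.float64(12.0), np.float64(15.0)), (170, np.float64(17.0)
[... 398 characters left out ...]
4(12.0)), (180, np.float64(25.0), np.float64(11.0)), (181, np.float64(27.0), np.float64(12.0))]
220 [(168, np.float64(8.0), np.float64(14.0)), (169, np.float64(9.0), np.float64(13.0)), (170, np.float64(11.0), np.float64(15.0)), (171, np.float64(17.0), np.float64(29.0)), (172, np.float64(19.0), np.float64(31.0)), (173, np.float64(20.0), np.float64(30.0)), (174, np.float64(20.0), np.float64(25.0)), (175, np.float64(20.0), np.float64(21.0)), (176, np.float64(20.0), np.float64(17.0)), (177, np.float64(20.0), np.float64(13.0)), (178, np.float64(21.0), np.float64(12.0)), (179, np.float64(22.0), np.float64(11.0)), (180, np.float64(24.0), np.float64(11.0)), (181, np.float64(25.0), np.float64(12.0))]
```

Emit:
send_rows(
  rows=[
    [[0,0,0,-12,3.5,-20,1],[0,0,0,-12,3.5,-36,1],[0,0,0,0,0,-40,0.2],[0,0,0,0,0,-40,0.2],[0,0,0,0,0,-28,0.2],[0,0,0,0,0,-12,0.2],[0,0,0,0,0,0,0.2],[0,0,0,0,0,0,0.2]],
  ],
  grip_force=60,
)

```text
clock: 3.65
eef_pos: [481.4, 137.6, 73.2]
ee_rot: [[-1.0, -0.022, 0.001], [-0.022, 1.0, 0.0], [-0.001, 0.0, -1.0]]
contact_force: [0.8, 0.7, -0.2]
finger_gap: 51.0
```

Run:
```python
from h import *
o=arm.get_obs();print(o["clock"],o["eef_pos"],np.round(o["ee_rot"],3),o["contact_force"],o["finger_gap"],o["joints"])
im,d=arm.camera("wrist");save("w2.png",im)
```

```text
3.65 [481.42149793 137.56345612  73.18518439] [[-1.    -0.022  0.001]
 [-0.022  1.     0.   ]
 [-0.001  0.    -1.   ]] [ 0.79668036  0.72686902 -0.15397611] 51.009634783020125 [ 1.24774761e+01  3.08779423e+01  1.19277205e+02  1.43191805e-04
  2.97943935e+01 -7.87754969e+01]
```

View pics/w2.png

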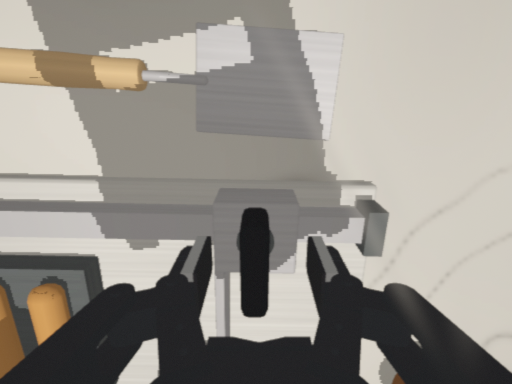

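The bar (255,262) sits midway between the pads (≈200 and ≈318), so I'll grip it.

Emit:
send_rows(
  rows=[
    [[0,0,0,0,-1,-2,-1],[0,0,0,0,0,0,-1],[0,0,0,0,0,0,-1],[0,0,0,0,0,0,-1],[0,0,0,0,0,0,-1],[0,0,0,0,0,0,-1]],
  ],
  grip_force=60,
)

```text
clock: 4.3
eef_pos: [481.4, 135.7, 71.2]
ee_rot: [[-1.0, -0.021, 0.001], [-0.021, 1.0, -0.0], [-0.001, -0.0, -1.0]]
contact_force: [-0.8, -7.6, 11.8]
finger_gap: 13.4
```

Emit:
send_rows(
  rows=[
    [[0,0,0.12,0,0,0,-1],[0,0,0.12,0,0,0,-1],[0,0,0.12,0,0,0,-1],[0,0,0.12,0,0,0,-1],[0,0,0.12,0,0,0,-1]],
  ],
)

```text
clock: 4.8
eef_pos: [481.5, 135.7, 71.2]
ee_rot: [[-0.811, -0.586, 0.001], [-0.586, 0.811, -0.0], [-0.001, -0.001, -1.0]]
contact_force: [0.1, -4.2, 10.7]
finger_gap: 12.6
```

Emit:
send_rows(
  rows=[
    [[0,0,0.12,0,0,0,-1],[0,0,0.12,0,0,0,-1],[0,0,0.12,0,0,0,-1],[0,0,0.12,0,0,0,-1],[0,0,0,0,0,0,-1],[0,0,0,0,0,0,-1]],
  ],
)

```text
clock: 5.4
eef_pos: [481.6, 136.1, 71.1]
ee_rot: [[-0.452, -0.892, 0.002], [-0.892, 0.452, 0.0], [-0.001, -0.001, -1.0]]
contact_force: [-0.1, -1.0, 8.9]
finger_gap: 13.1
```

Emit:
send_rows(
  rows=[
    [[0,0,0,0.2,-10,0,-1],[0,0,0,0.3,-15,0,-1],[0,0,0,0.3,-15,0,-1],[0,0,0,0.3,-15,0,-1],[0,0,0,0.2,-10,0,-1],[0,0,0,0.2,-10,0,-1],[0,0,0,0,0,0,-1]],
  ],
)

```text
clock: 6.1
eef_pos: [481.9, 60.0, 71.1]
ee_rot: [[-0.453, -0.891, -0.001], [-0.891, 0.453, -0.0], [0.0, 0.0, -1.0]]
contact_force: [-6.9, -1.6, 16.7]
finger_gap: 13.1
```

Run:
```python
from h import *
o=arm.get_obs();print(o["clock"],o["eef_pos"],np.round(o["ee_rot"],3),o["contact_force"],o["finger_gap"])
K,T=cal("wrist");im,d=arm.camera("wrist");np.savez("w3",im=im,d=d,K=K,T=T)
save("w3.png",cv2.resize(im,(800,600),interpolation=cv2.INTER_CUBIC))
```

```text
6.1 [481.8678805   60.03604577  71.09419236] [[-0.453 -0.891 -0.001]
 [-0.891  0.453 -0.   ]
 [ 0.     0.    -1.   ]] [-6.948779   -1.61994529 16.71434661] 13.077076824033806
```

View pics/w3.png

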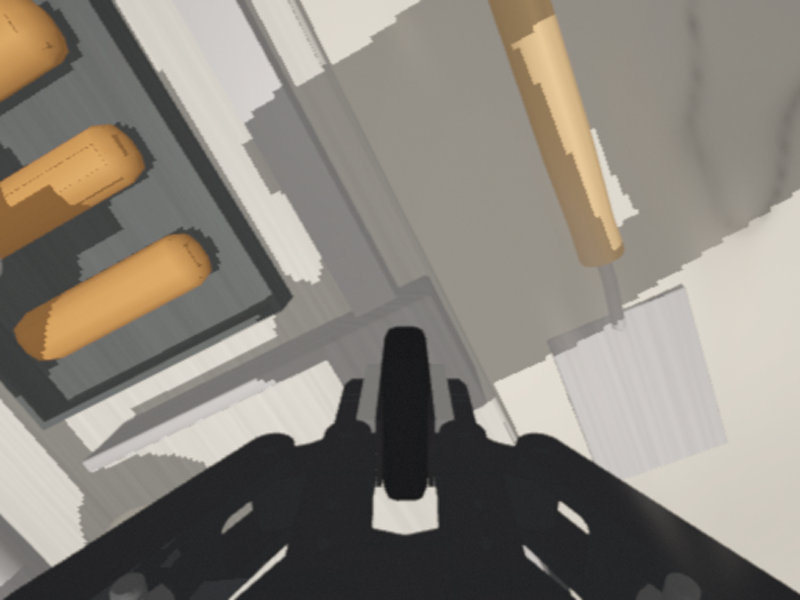

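The carriage slid with the knob. The tray's rim corner is at (290,297) and the blade's shadowed face runs (335,320)–(85,460), so a gap of roughly 15 mm remains. I'll measure it.

Run:
```python
from h import *
z=np.load("w3.npz");K,T,d=z["K"],z["T"],z["d"]
C=cloud(K,T,d)
for x in (535,550,570,590):
    m=(abs(C[...,0]-x)<4)&(d>0)&(C[...,1]>-10)&(C[...,1]<60)
    p=C[m];t=p[(p[:,2]>26)&(p[:,2]<32)&(p[:,1]<26)];b=p[(p[:,2]>20)&(p[:,2]<42)&(p[:,1]>t[:,1].max()+2)]
    top=p[(p[:,2]>43.5)]
    print(x,"tray rim max y",np.percentile(t[:,1],97).round(1),"blade face y",np.median(b[:,1]).round(1) if len(b) else None,"top",np.percentile(top[:,1],[3,97]).round(1) if len(top) else None)
```

```text
535 tray rim max y 20.0 blade face y 35.9 top [21.2 41.3]
550 tray rim max y 19.9 blade face y 35.9 top [35.9 41.4]
570 tray rim max y 19.9 blade face y 36.0 top [35.8 41.4]
590 tray rim max y 19.8 blade face y 35.9 top [35.9 41.4]
```

Emit:
send_rows(
  rows=[
    [[0,0,0,0,-6,0,-1],[0,0,0,0,-5,0,-1],[0,0,0,0,-2,0,-1],[0,0,0,0,0,0,-1],[0,0,0,0,0,0,-1]],
  ],
)

```text
clock: 6.65
eef_pos: [481.9, 47.8, 71.1]
ee_rot: [[-0.453, -0.892, -0.001], [-0.892, 0.453, -0.0], [0.0, 0.0, -1.0]]
contact_force: [-6.3, -2.2, 17.2]
finger_gap: 13.2
```

Emit:
send_rows(
  rows=[
    [[0,0,0,0,-1,0,-1],[0,0,0,0,-1,0,-1],[0,0,0,0,0,0,-1],[0,0,0,0,0,0,-1]],
  ],
)

```text
clock: 7.05
eef_pos: [481.9, 46.0, 71.1]
ee_rot: [[-0.453, -0.892, -0.001], [-0.892, 0.453, -0.0], [0.0, 0.0, -1.0]]
contact_force: [-7.5, -0.2, 17.0]
finger_gap: 13.1
```

Emit:
send_rows(
  rows=[
    [[0,0,0,0,-1,0,-1],[0,0,0,0,0,0,-1],[0,0,0,0,0,0,-1]],
  ],
)

```text
clock: 7.35
eef_pos: [481.9, 45.0, 71.1]
ee_rot: [[-0.453, -0.892, -0.001], [-0.892, 0.453, -0.0], [0.0, 0.001, -1.0]]
contact_force: [-6.1, -0.6, 17.4]
finger_gap: 13.3
```

Run:
```python
from h import *
o=arm.get_obs();print(o["clock"],o["eef_pos"],o["contact_force"])
K,T=cal("wrist");im,d=arm.camera("wrist")
C=cloud(K,T,d)
for x in (535,550,570,590):
    m=(abs(C[...,0]-x)<4)&(d>0)&(C[...,1]>-30)&(C[...,1]<60)
    p=C[m];t=p[(p[:,2]>26)&(p[:,2]<31)];t2=p[p[:,2]>43.5]
    print(x,"tray",np.percentile(t[:,1],[50,90,97]).round(1),"blade top",np.percentile(t2[:,1],[5,95]).round(1))
p=C[(abs(C[...,2]-24)<10)&(abs(C[...,1]+30)<40)&(C[...,0]<530)&(C[...,0]>500)]
save("w4.png",cv2.resize(im,(800,600),interpolation=cv2.INTER_CUBIC))
```

```text
7.35 [481.85967762  45.01729516  71.08574113] [-6.07858046 -0.58563581 17.36077189]
535 tray [-11.   19.2  20.9] blade top [ 6.3 26.1]
550 tray [-3.3 20.2 21.1] blade top [21.1 26.4]
570 tray [-3.7 20.2 21. ] blade top [20.8 26.3]
590 tray [ 7.  20.4 21. ] blade top [20.9 26.3]
```

View pics/w4.png

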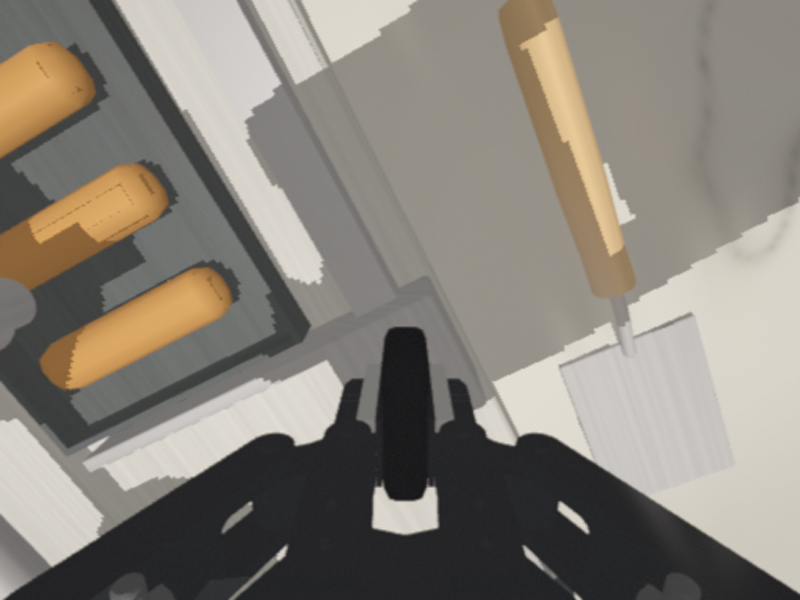

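Blade is ~1 mm from the tray. I'll take up the last bit and tighten.

Emit:
send_rows(
  rows=[
    [[0,0,0,0,-1,0,-1],[0,0,0,0,-0.5,0,-1],[0,0,0,0,0,0,-1],[0,0,-0.12,0,0,0,-1],[0,0,-0.12,0,0,0,-1],[0,0,-0.12,0,0,0,-1],[0,0,-0.12,0,0,0,-1]],
  ],
)

```text
clock: 8.1
eef_pos: [481.7, 44.0, 71.1]
ee_rot: [[-0.816, -0.578, -0.001], [-0.578, 0.816, 0.0], [0.0, 0.001, -1.0]]
contact_force: [-7.4, 8.2, 17.7]
finger_gap: 12.8
```

Emit:
send_rows(
  rows=[
    [[0,0,-0.12,0,0,0,-1],[0,0,-0.12,0,0,0,-1],[0,0,-0.12,0,0,0,-1],[0,0,-0.12,0,0,0,-1],[0,0,-0.12,0,0,0,-1],[0,0,-0.04,0,0,0,-1],[0,0,0,0,0,0,-1],[0,0,0,0,0,0,-1]],
  ],
)

```text
clock: 8.9
eef_pos: [481.7, 44.1, 71.1]
ee_rot: [[-1.0, 0.019, -0.001], [0.019, 1.0, 0.0], [0.001, 0.0, -1.0]]
contact_force: [-8.4, 11.2, 19.0]
finger_gap: 13.2
```

Run:
```python
from h import *
o=arm.get_obs();print(o["clock"],o["eef_pos"],np.round(o["ee_rot"],3),o["contact_force"],o["wrist_torque"],o["finger_gap"])
z=np.load("w1.npz");K,T,im=z["K"],z["T"],z["im"]
c=im[270:345,185:290];save("dial.png",cv2.resize(c,None,fx=6,fy=6,interpolation=cv2.INTER_CUBIC))
z=np.load("scene.npz");c=z["im"][250:310,240:320];save("dial2.png",cv2.resize(c,None,fx=7,fy=7,interpolation=cv2.INTER_CUBIC))
```

```text
8.9 [481.69544836  44.1400422   71.12892931] [[-1.     0.019 -0.001]
 [ 0.019  1.     0.   ]
 [ 0.001  0.    -1.   ]] [-8.40065234 11.17412749 19.03691461] [2.00415845 1.28697544 0.52960601] 13.217788667240352
```

View pics/dial2.png

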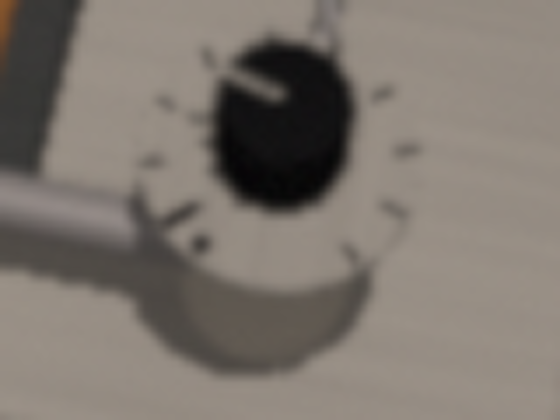

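Run:
```python
from h import *
z=np.load("scene.npz");K,T=z["K"],z["T"]
f=lambda u,v,h:plane(K,T,240+u/7,250+v/7,h)
a=lambda p,c:np.degrees(np.arctan2(*(p-c)[1::-1]))
c=f(282,97,158);print("top c",c,"line",a(f(228,70,158),f(285,98,158)))
C=np.array([648,109.5,0.])
print("pointer",a(f(193,118,121),C),np.linalg.norm((f(193,118,121)-C)[:2]))
for n,(u,v) in enumerate([(180,215),(150,160),(167,103),(208,58)]):print(n,a(f(u,v,116),C),np.linalg.norm((f(u,v,116)-C)[:2]))
for n,u,v in((6,382,93),(7,407,150),(8,397,210),(9,350,255)):print(n,a(f(u,v,116),C),np.linalg.norm((f(u,v,116)-C)[:2]))
print("foot c proj",(proj(K,T,[648,109.5,118])-[240,250])*7)
```

```text
top c [647.26053056 109.79295062 158.        ] line -106.23017808993342
pointer -100.35119429168765 28.999414510919348
0 -43.74994559463923 37.72204735443711
1 -75.40655965541721 41.007304062124206
2 -106.1143112226871 40.00917278806758
3 -137.00994790879548 41.59070552567848
6 134.3836759080178 43.47010530762467
7 105.37855992646554 44.15208849999253
8 76.72934290487069 43.97052030893086
9 46.527413728137425 41.979342470173044
foot c proj [274.32730483 153.35426479]
```

Emit:
send_rows(
  rows=[
    [[0,0,0.02,0,0,0,-0.2],[0,0,0.02,0,0,0,-0.2],[0,0,0,0,0,0,-0.2],[0,0,0,0,0,0,-0.2],[0,0,0,0,0,20,-0.2],[0,0,0,0,0,40,0],[0,0,0,0,0,40,0.5],[0,0,0,0,0,40,1]],
  ],
)

```text
clock: 9.7
eef_pos: [482.0, 43.5, 211.7]
ee_rot: [[-1.0, -0.021, -0.001], [-0.021, 1.0, -0.0], [0.001, -0.0, -1.0]]
contact_force: [0.7, -0.3, -0.4]
finger_gap: 69.7
```

The line on top points at tick 2 (−106° against tick 2's −106°), so the sleeve has to turn four clicks (120°) clockwise to 6.

Emit:
send_rows(
  rows=[
    [[0,0,0.125,20,8,10,1],[0,0,0.125,24,9,10,1],[0,0,0.125,24,9.5,5,1],[0,0,0.125,25,10,0,1],[0,0,0.125,25,10,0,1],[0,0,0.125,25,10,0,1],[0,0,0.12,22.5,9.5,0,1]],
  ],
)

```text
clock: 10.4
eef_pos: [648.9, 109.9, 235.0]
ee_rot: [[-0.625, -0.781, -0.0], [-0.781, 0.625, -0.0], [0.0, 0.0, -1.0]]
contact_force: [-1.0, -0.1, -0.2]
finger_gap: 85.5
```

Run:
```python
from h import *
im,d=arm.camera("wrist")
o=arm.get_obs();print(o["clock"],o["eef_pos"],np.round(o["ee_rot"],3),o["joints"].round(1) if hasattr(o["joints"],"round") else o["joints"])
K,T=cal("wrist");im,d=arm.camera("wrist");C=cloud(K,T,d)
m=(abs(C[...,2]-158)<3)&(abs(C[...,0]-648)<45)&(abs(C[...,1]-109)<45)&(d>0)
q=np.argwhere(m)[:,::-1].astype(np.float32);(u,v),r=cv2.minEnclosingCircle(q);print(m.sum(),"c",plane(K,T,u,v,158).round(1),r, (C[m].min(0)+C[m].max(0))/2,C[m].max(0)-C[m].min(0))
save("w5.png",cv2.resize(im,(800,600),interpolation=cv2.INTER_CUBIC))
```

```text
10.45 [651.93144655 111.17254094 235.01551464] [[-0.618 -0.786  0.002]
 [-0.786  0.618  0.001]
 [-0.002 -0.001 -1.   ]] [   7.    29.1   90.8    0.    60.  -134.8]
2523 c [647.1 107.3 158. ] 30.101781845092773 [647.70583274 108.58295993 157.58272102] [45.38136791 45.36397891  5.01875765]
```

View pics/w5.png

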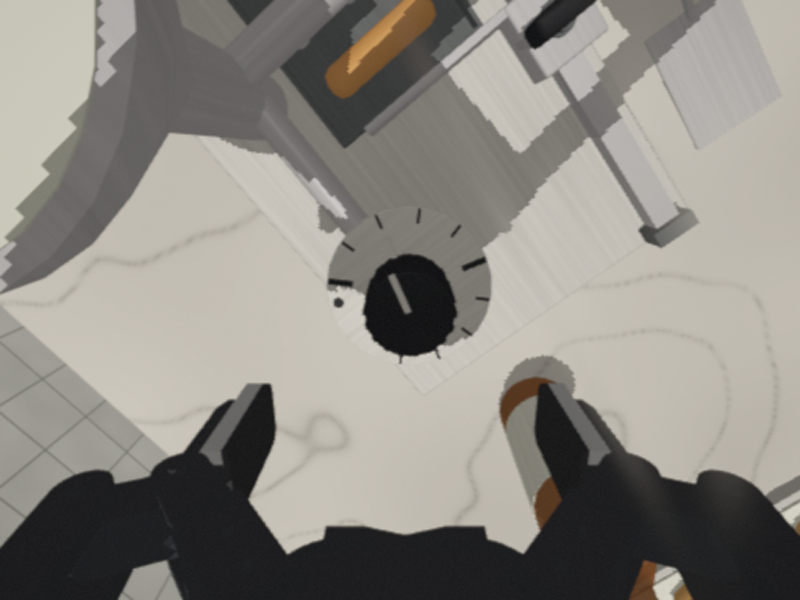

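The picture agrees: the line on top at (395,290) points at tick 2 (378,222), where 0 is (340,282). Sleeve axis ≈ (647.7, 108.6). Now I'll descend around it.

Emit:
send_rows(
  rows=[
    [[0,0,0,0,0,0,1]],
  ],
)

```text
clock: 10.6
eef_pos: [647.5, 109.5, 234.7]
ee_rot: [[-0.63, -0.777, -0.001], [-0.777, 0.63, -0.0], [0.001, 0.001, -1.0]]
contact_force: [-0.5, -0.3, -0.3]
finger_gap: 85.5
```

Emit:
send_rows(
  rows=[
    [[0,0,0,0,0,-30,1],[0,0,0,0,0,-35,1],[0,0,0,0,0,-23,1],[0,0,0,0,0,0,-1],[0,0,0,0,0,0,-1],[0,0,0,0,0,0,-1],[0,0,0,0,0,0,-1],[0,0,0,0,0,0,-1]],
  ],
  grip_force=40,
)

```text
clock: 11.4
eef_pos: [648.3, 109.8, 149.4]
ee_rot: [[-0.629, -0.778, 0.002], [-0.778, 0.629, 0.0], [-0.001, -0.001, -1.0]]
contact_force: [-3.0, 1.5, 5.8]
finger_gap: 42.7
```

Emit:
send_rows(
  rows=[
    [[0,0,-0.12,0,0,0,-1],[0,0,-0.12,0,0,0,-1],[0,0,-0.12,0,0,0,-1],[0,0,-0.12,0,0,0,-1],[0,0,-0.12,0,0,0,-1],[0,0,-0.12,0,0,0,-1]],
  ],
)

```text
clock: 12.0
eef_pos: [648.9, 108.8, 149.4]
ee_rot: [[-0.986, -0.165, 0.003], [-0.165, 0.986, -0.001], [-0.003, -0.001, -1.0]]
contact_force: [0.3, -8.9, 3.1]
finger_gap: 42.7
```

Emit:
send_rows(
  rows=[
    [[0,0,-0.12,0,0,0,-1],[0,0,-0.12,0,0,0,-1],[0,0,-0.12,0,0,0,-1],[0,0,-0.12,0,0,0,-1],[0,0,-0.12,0,0,0,-1],[0,0,-0.12,0,0,0,-1]],
  ],
)

```text
clock: 12.6
eef_pos: [648.6, 107.7, 149.4]
ee_rot: [[-0.851, 0.526, 0.002], [0.526, 0.851, -0.002], [-0.003, -0.001, -1.0]]
contact_force: [-2.0, -17.6, 6.8]
finger_gap: 42.8
```

Emit:
send_rows(
  rows=[
    [[0,0,-0.12,0,0,0,-1],[0,0,-0.12,0,0,0,-1],[0,0,-0.12,0,0,0,-1],[0,0,-0.12,0,0,0,-1],[0,0,-0.12,0,0,0,-1],[0,0,-0.07,0,0,0,-1],[0,0,0,0,0,0,-1],[0,0,0,0,0,0,-1]],
  ],
)

```text
clock: 13.4
eef_pos: [647.7, 107.0, 149.3]
ee_rot: [[-0.344, 0.939, 0.0], [0.939, 0.344, -0.003], [-0.003, -0.001, -1.0]]
contact_force: [-5.8, -21.0, 10.2]
finger_gap: 43.0
```

Emit:
send_rows(
  rows=[
    [[0,0,0,0,0,0,0.6],[0,0,0,0,0,0,1],[0,0,0,0,0,0,1],[0,0,0,0,0,0,1],[0,0,0,0,0,30,1],[0,0,0,0,0,40,1],[0,0,0,0,0,25,1],[0,0,0,0,0,0,1]],
  ],
)

```text
clock: 14.2
eef_pos: [649.9, 110.1, 246.4]
ee_rot: [[-0.345, 0.939, 0.006], [0.939, 0.345, 0.001], [-0.001, 0.006, -1.0]]
contact_force: [0.4, -0.1, -0.6]
finger_gap: 85.1
```

Emit:
send_rows(
  rows=[
    [[0,0,0.12,-20,0,5,1],[0,0,0.12,-40,0,5,1],[0,0,0.12,-40,-5,0,1],[0,0,0.12,-35,-10,0,1],[0,0,0.12,0,-10,0,1],[0,0,0.12,0,-10,0,1],[0,0,0.12,0,-5,0,1],[0,0,0.12,0,0,0,1]],
  ],
)

```text
clock: 15.0
eef_pos: [512.6, 69.1, 251.8]
ee_rot: [[-0.968, 0.252, -0.001], [0.252, 0.968, -0.0], [0.001, -0.0, -1.0]]
contact_force: [1.3, -0.3, -0.6]
finger_gap: 85.5
```

Emit:
send_rows(
  rows=[
    [[0,0,0.12,0,0,0,1],[0,0,0.11,0,0,0,1],[0,0,0,0,0,0,1],[0,0,0,0,0,0,1],[0,0,0,0,0,0,1]],
  ],
)

```text
clock: 15.5
eef_pos: [512.8, 69.6, 252.1]
ee_rot: [[-1.0, 0.031, -0.0], [0.031, 1.0, -0.0], [0.0, -0.0, -1.0]]
contact_force: [0.7, 0.5, 0.3]
finger_gap: 85.4
```

Run:
```python
from h import *
o=arm.get_obs();print(o["clock"],o["eef_pos"],np.round(o["ee_rot"],3),o["contact_force"])
K,T=cal("wrist");im,d=arm.camera("wrist");np.savez("w6",im=im,d=d,K=K,T=T);C=cloud(K,T,d)
for x in (535,550,570,590):
    m=(abs(C[...,0]-x)<4)&(d>0)&(C[...,1]>-30)&(C[...,1]<60)
    p=C[m];t=p[(p[:,2]>26)&(p[:,2]<31)];t2=p[p[:,2]>43.5]
    print(x,"tray",np.percentile(t[:,1],[90,97]).round(1),"blade top",np.percentile(t2[:,1],[5,95]).round(1) if len(t2) else None)
m=(abs(C[...,2]-30)<2.5)&(C[...,0]>505)&(C[...,0]<640)&(C[...,1]>-200)&(C[...,1]<30);print("tray rim",np.percentile(C[m],[1,99],axis=0).round(1))
z=np.load("w1.npz");C1=cloud(z["K"],z["T"],z["d"]);m=(abs(C1[...,2]-30)<2.5)&(C1[...,0]>505)&(C1[...,0]<640)&(C1[...,1]>-200)&(C1[...,1]<30);print("before",np.percentile(C1[m],[1,99],axis=0).round(1))
for r in arm.trace("clamp_grip","wrist")[:1]:
    q=np.argwhere(r["pixels"]&(C[...,2]>79))[:,::-1];P=np.array([C[v,u,:2] for u,v in q],np.float32);print("bar",r["score"],cv2.minAreaRect(P),P.mean(0))
save("w6.png",cv2.resize(im,(800,600),interpolation=cv2.INTER_CUBIC))
im,d=arm.camera("scene");save("s6.png",cv2.resize(im[190:330,130:400],None,fx=2.9,fy=2.9,interpolation=cv2.INTER_CUBIC))
```

```text
15.5 [512.83125096  69.62679253 252.07007617] [[-1.     0.031 -0.   ]
 [ 0.031  1.    -0.   ]
 [ 0.    -0.    -1.   ]] [0.65912757 0.49193264 0.26154392]
535 tray [25.6 25.7] blade top [20.2 25. ]
550 tray [17.2 25.7] blade top [20.4 25.4]
570 tray [17.1 25.6] blade top [-29.9  25.2]
590 tray [16.6 25.5] blade top [-29.8  25. ]
tray rim [[ 515.8 -180.2   27.6]
 [ 635.4   25.5   32.5]]
before [[ 515.7 -179.5   27.6]
 [ 635.3   20.1   32.5]]
```

View pics/w6.png

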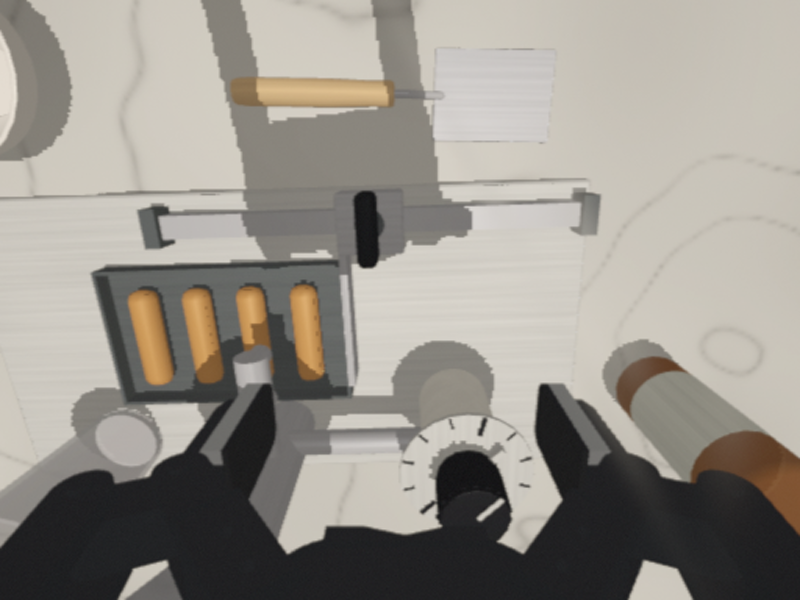

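View pics/s6.png

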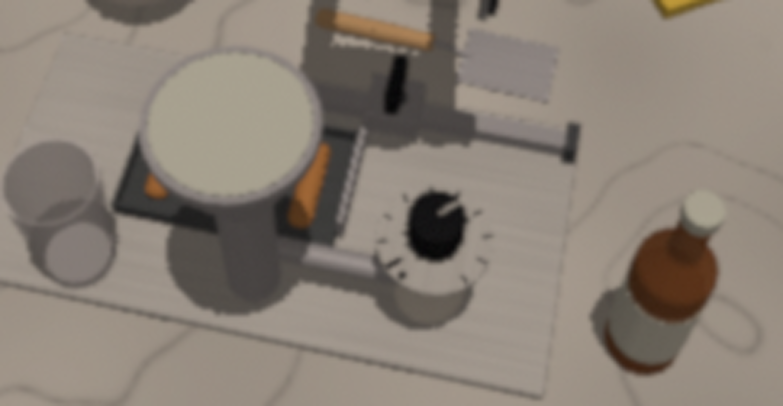

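Blade front at y≈20.3 sits on the tray end, and the tray moved under 1 mm. The sleeve line appears to point at 6, so I'll verify the sleeve and bar angles numerically.

Run:
```python
from h import *
z=np.load("w6.npz");K,T,d,im=z["K"],z["T"],z["d"],z["im"];C=cloud(K,T,d)
def ang(m):
    P=C[m][:,:2].astype(np.float32);l=cv2.fitLine(P,cv2.DIST_HUBER,0,.01,.01).ravel();return m.sum(),np.degrees(np.arctan2(l[1],l[0])).round(1),P.mean(0).round(1)
print("bar",ang((abs(C[...,2]-83)<3)&(abs(C[...,0]-481)<40)&(abs(C[...,1]-44)<30)&(d>0)))
top=(abs(C[...,2]-158)<3)&(np.hypot(C[...,0]-648,C[...,1]-109.5)<18)&(d>0)
print("line",ang(top&(im.mean(2)>90)),top.sum())
```

```text
bar (np.int64(577), np.float32(-0.2), array([481.7,  44.7], dtype=float32))
line (np.int64(69), np.float32(-43.1), array([641. , 115.8], dtype=float32)) 668
```

```bash
python3 -c "
from bench import arm
print(arm.close_job())"
```

```text
the job is handed in; nothing more can be done
None
```

I finished the job at about 16 s of the 64 s allowed and handed it in; it gave no verdict.

- **Stop:** I loosened the clamp about 62°, slid the stop about 92 mm until its blade met the dark tray's end, and tightened the clamp again. The last check put the blade's face at y ≈ 20.3 mm and the tray's end at about 20 mm. The tray moved less than 1 mm.
- **Clamp:** the bar measured −0.2°, which is square to the rail, so it is tight.
- **Sleeve:** I turned it 120° clockwise, from 2 to 6. Its line measured 137° against about 136° for tick 6. After release it stayed in that detent.
- **Other things:** the jug, bottle, bowl and spatula were not touched, and look undisturbed in the last pictures. The arm was clear of everything.

**Check that disagreed:** in the last picture the raw "tray edge" depth figures read 25.5 mm. That is the back of the blade falling within the tray's height band, not a shift of the tray. The last-picture trace of the knob found nothing, so I took the bar's angle from the depth picture instead.

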